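# Move the toolholders one station on at the presetting bench

### The arm

A 6-joint arm with a two-finger parallel gripper is mounted at the origin on the work surface. World frame = base frame: x ahead of the robot, y to its left, z up, the work surface at z = 0. Lengths are in m, angles in rad, forces in N, time in s.
With the tool pointing down it reaches from about 0.25 to 0.775 m from the base axis. Payload 4 kg.
Tool frame: the origin (TCP) lies at the very end of the fingers, on their centre line; the grasp point (between the pads) lies 19 mm behind it; z points along the fingers, y is the line along which they close (so a half turn about z gives the same grasp; the last joint's range is limited). The gripper opens to 85 mm and grips with 20 to 120 N. Pads are 22 mm wide; open, the fingers measure 114 mm over their backs; the gripper's body (76 mm by 85 mm) begins 54 mm behind the grasp point. The pads swing forward as they close: fully open they stand 13 mm farther back than shut.
Start: joints at [1.155, 0.087, 1.371, -0, 1.684, -0.103], TCP at [0.169, 0.523, 0.231] pointing down, gripper open.
Joint ranges: [-3.1, 3.1], [-0.76, 2.03], [0.27, 2.55], [-1.08, 4.22], [0.17, 2.65], [-2.57, 2.57]. Speed limits (rad/s): [2.79, 2.79, 3.14, 3.14, 3.14, 3.14].

### API

Orientations are given as a rotation vector (axis times angle).
In Python, from cell import status, eyes, bot gives the robot as it stands.
- The arm moves only by the shell command python3 -m handwheel 'ROWS' [OPENING] [FORCE]. ROWS is JSON, a list of rows, each an object of numbers: "tx", "ty", "tz": the shift along the tool's x, y, z in m; "rx", "ry", "rz": the turn, a rotation vector about the tool's x, y, z in rad. In form: [{"tx": .., "ty": .., "tz": .., "rx": .., "ry": .., "rz": ..}, ...]. A call has 1 to 10 rows; each row shifts and turns the commanded pose from where the row before left it, along the tool's axes as they then stand; what a row does not reach is not made up. A row lasts 1/8 s, in which the tool goes at most 62.5 mm and 10.7 degrees, less where a joint would pass 70% of its speed; a pose out of reach is approached as far as the arm can. A call with a gripper value outside its range is refused whole. OPENING is the finger opening in m, from 0 to 0.0854, set as the call begins (- or left out, the last holds). The fingers move at their own pace and stop on an object; FORCE is the grip in N (left out, the last holds). Time passes only in rows, so rows that do not move let the fingers close. It gives the time, the measured TCP pose, the force, the opening and the grip force at its end, in the units of the state.
- status.state(): the state, without advancing time (a new reading comes with each control period).
- eyes.snapshot(name): name is "scene" or "top" or "wrist"; returns (picture, depth): 420x560x3 uint8, red, green, blue; 420x560 float32, m along the optical axis (not along the pixel's ray), 0 where there is no reading.
- eyes.camera_model(name): a dict with "mtx" (3x3 intrinsics, pixels), "R" (3x3) and "t" (3): a world point X has camera coordinates R X + t; the wrist camera has in their place "tool_from_camera" (4x4, takes a point from camera to tool coordinates, whose origin is the TCP and whose axes are the flange's). Camera axes: x right, y down, z forward; pixel columns grow to the right and rows downward; lengths in m; the calibration is good to about 2 mm. A picture is of the moment at which its call begins: read the wrist's pose just before it. camera_model takes no time and is no camera call.
- bot.close_job(): hands the job in; it is judged then, once.
The state is a dict: "clock": time; "joint_positions": joint angles; "joint_vel": joint speeds; "effort": joint torques, N m; "position": TCP position; "tcp_rot": TCP orientation; "ft_force": force on the tool from outside, world axes, zero at the start; "moment": the same for the moment, N m; "opening": opening from 0.0 (shut) to 1.0 (fully open); "gripper_force": force on a finger pad.
Only numpy, scipy, OpenCV 4.12 (cv2) and the standard library are available. Lean on these libraries where they do the work, as an engineer would, in place of code of your own. Each camera call takes 0.05 s, during which the arm holds its last target. There are 200 camera calls.

### The job

Move the toolholders one station on: the drill chuck has been measured and goes from the presetter into the front socket of the tool carrier, the boring head goes from the tightening fixture into the presetter, and the collet chuck goes from the carrier into the tightening fixture. Lower each one in gently, without letting it fall, until its flange sits on the socket's rim; the empty plastic stand is free for parking a tool on the way and ends empty. Never stand or lay a tool on the bench, and leave the shell mill in the carrier where it is.

Things in the scene. Friction and masses are not known exactly. Their poses are not given: they have to be found in the camera images.
- collet_chuck_grip (a point): Collet chuck, starts in the carrier: round notched nut 34 mm wide, 24 high (grip here), 10 mm end mill standing 22 mm out of it. All holders: steel, 0.3-0.5 kg; flange 40 mm wide, 14 thick; below it a taper 25 narrowing to 14 mm and a 10 mm pull stud, 50 mm in all. Point: on the axis, 38 mm above the flange's underside, 88 above the stud's tip; z up; mid-height of the nut, tool top 34 mm above.
- boring_head_grip (a point): Boring head, starts in the fixture: a rectangular block 54 x 36 mm, 24 high (grip across the 36), with a 12 mm bar standing 22 mm out of its top, 14 mm off the axis. Flange, shank as the collet chuck. Point: on the axis, 38 mm above the flange's underside, 88 above the stud's tip; z up; centre of the block, x along its 54 mm length (bar on +x), y across its 36 mm; tool top 34 mm above.
- drill_chuck_grip (a point): Drill chuck, starts in the presetter: thick round dark sleeve 41 mm wide, 36 high (grip here), bright conical nose with three small jaws, no cutter. Flange, shank as the collet chuck. Point: on the axis, 38 mm above the flange's underside, 88 above the stud's tip; z up; the sleeve reaches from 22 mm below it to 14 above, tool top 32 mm above.
- shell_mill_grip (a point): Shell mill, a bystander: toolholder with a 48 mm wide cutter head with five brass-coloured inserts, loose in the carrier's rear socket, 110 mm behind the collet chuck. Flange, shank as the collet chuck. Point: on the axis, 38 mm above the flange's underside, 88 above the stud's tip; z up; tool top 17 mm above.
- fixture_mouth (a point): Socket of the tightening fixture (fixed): dark steel round pot 74 mm wide on a 100 mm square base plate with four cap screws, rollers showing on the rim, small black knob in front. Round hole 31 mm wide and over 50 deep, rim 66 mm above the bench; seated, a flange lies on the rim, any way round. Point: hole centre at rim level, z up.
- presetter_mouth (a point): Socket of the presetter (fixed): bright steel pot 76 mm wide on a white base 235 x 92 mm. A 22 mm column, 244 mm high, stands behind the hole (150 mm along the point's +x, 26 along +y), with a small carriage and dial. Round hole 31 mm wide and over 50 deep, rim 66 mm above the bench; seated, a flange lies on the rim, any way round. Point: hole centre at rim level, z up.
- carrier_mouth (a point): Front socket of the tool carrier (fixed), a plywood tray 212 x 94 mm, 62 high, with two black socket rings 51 mm wide: the ring nearer the robot; the other, with the shell mill, is 110 mm along the point's +x. Round hole 31 mm wide and over 50 deep, rim 66 mm above the bench; seated, a flange lies on the rim, any way round. Point: hole centre at rim level, z up.
- stand_mouth (a point): Socket of the spare stand (fixed): a lone black plastic cone, 90 mm wide at the foot, 55 at the top, empty at the start. Round hole 31 mm wide and over 50 deep, rim 66 mm above the bench; seated, a flange lies on the rim, any way round. Point: hole centre at rim level, z up.

How it is judged:
By the outcome, as a careful person would: the job done as asked, in the order asked, and still so for the second after the job is handed in, with the robot touching nothing.
It also fails if it takes over 128 s, if anything falls off the work surface, if the arm or the gripper's body presses on something with over 40 N, if the wrist force passes 120 N, or if a joint passes its speed limit or range.

## Working session

There is one attempt and no reset: what is moved stays moved. The work goes in short steps, Python scripts to look and compute and a shell command to move; the robot and the scene stay as the last step left them, time stands still between calls to the robot, and variables do not carry over. Pictures are saved under pics/ and viewed, at most 14 in all, crops included, and the job is handed in when it is done.

```bash
mkdir -p pics; ls
python3 - <<'E'
from cell import status, eyes
import cv2,numpy as np
print(status.state())
for n in ("scene","top"):
    p,d=eyes.snapshot(n); cv2.imwrite(f"pics/{n}0.png",p[:,:,::-1]); np.savez(f"{n}0.npz",p=p,d=d); m=eyes.camera_model(n); print(n,m)
E
```

```text
pics
{'clock': 0.0, 'joint_positions': array([ 1.15489391e+00,  8.79355379e-02,  1.37227519e+00, -2.60570299e-05,
        1.68358337e+00, -1.03067186e-01]), 'joint_vel': array([ 9.68909126e-04,  4.49733001e-04, -8.35014699e-06, -1.78959169e-03,
       -1.30992613e-04, -5.73814701e-04]), 'effort': array([-9.15841338e-04, -3.51856148e+01, -3.13276470e+01, -1.55873522e-04,
        1.04340899e-02,  1.79659253e-05]), 'position': array([0.16905855, 0.52284679, 0.23013913]), 'tcp_rot': array([-0.4893192 , -3.10270339,  0.00335212]), 'ft_force': array([ 0.79712759,  0.75745471, -0.27344346]), 'moment': array([ 0.0349905 ,  0.03658427, -0.04947982]), 'gripper_force': 0.0, 'opening': 1.0000126534332214}
scene {'mtx': array([[385.82123144,   0.        , 275.59180711],
       [  0.        , 385.82123144, 211.07568904],
       [  0.        ,   0.        ,   1.        ]]), 'R': array([[-0.21610835,  0.97636687, -0.00221504],
       [ 0.7097487 ,  0.15553655, -0.68706999],
       [-0.67048786, -0.15005368, -0.72658787]]), 't': array([ 0.10274592, -0.28990053,  1.18801277])}
top {'mtx': array([[477.97664649,   0.        , 277.27921247],
       [  0.        , 477.97664649, 205.04515571],
       [  0.        ,   0.        ,   1.        ]]), 'R': array([[ 0.01081001, -0.99966614, -0.02346809],
       [-0.99820872, -0.00940721, -0.05908348],
       [ 0.05884299,  0.02406474, -0.99797715]]), 't': array([0.00886228, 0.56014038, 1.24362816])}
```

View pics/top0.png

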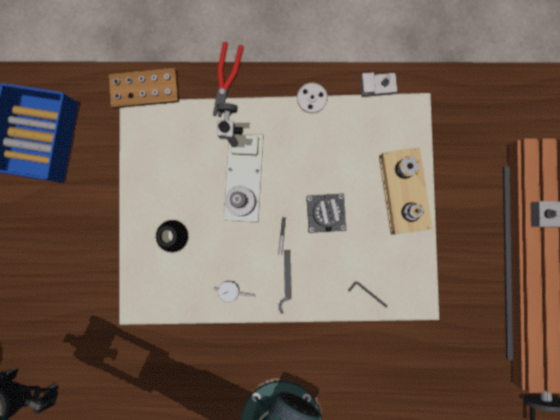

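View pics/scene0.png

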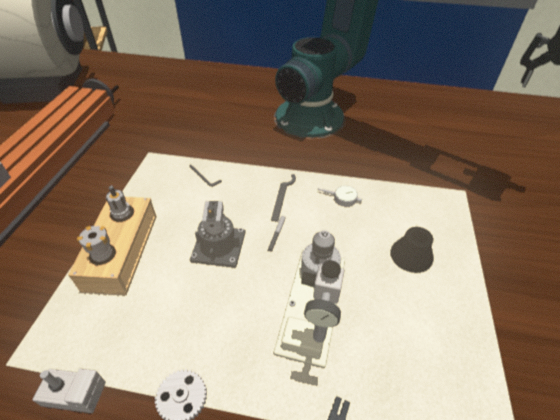

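```bash
cat > h.py <<'E'
import numpy as np,cv2
from cell import status,eyes
from scipy.spatial.transform import Rotation as Ro
def cloud(d,m,T=None):
    K=m["mtx"];v,u=np.indices(d.shape)
    C=np.stack([(u-K[0,2])/K[0,0]*d,(v-K[1,2])/K[1,1]*d,d],-1)
    W=(C-m["t"])@m["R"] if T is None else C@T[:3,:3].T+T[:3,3]
    W[d<=0]=np.nan
    return W
def wristT(s,m):
    T=np.eye(4);T[:3,:3]=Ro.from_rotvec(s["tcp_rot"]).as_matrix();T[:3,3]=s["position"]
    return T@m["tool_from_camera"]
def circ(P):
    A=np.c_[2*P[:,:2],np.ones(len(P))];s=np.linalg.lstsq(A,(P[:,:2]**2).sum(1),rcond=None)[0]
    return s[:2],np.sqrt(s[2]+s[:2]@s[:2])
E
python3 - <<'E'
from h import *
np.set_printoptions(precision=4,suppress=True)
rois={"top":dict(stand=(172,236,22),drill=(240,201,22),fix=(327,213,25),coll=(413,212,18),shell=(407,168,18))}
f=np.load("top0.npz");W=cloud(f["d"],eyes.camera_model("top"));
f2=np.load("scene0.npz");W2=cloud(f2["d"],eyes.camera_model("scene")).reshape(-1,3)
for n,(u,v,r) in rois["top"].items():
    P=W[v-r:v+r,u-r:u+r].reshape(-1,3);P=P[~np.isnan(P[:,2])]
    print(n,"zhist",np.histogram(P[:,2],np.arange(-.01,.18,.01))[0])
    for lo,hi in ((.06,.072),(.075,.088),(.1,.119),(.119,.126),(.126,.15)):
        Q=P[(P[:,2]>lo)&(P[:,2]<hi)]
        if len(Q)>8:print("  ",lo,len(Q),Q.mean(0),"ext",Q.min(0)[:2],Q.max(0)[:2], "mid",(Q.min(0)+Q.max(0))[:2]/2)
    c=np.nanmean(P[P[:,2]>.055],0)[:2]
    Q=W2[(np.hypot(*(W2[:,:2]-c).T)<.045)]
    for lo,hi in ((.06,.07),(.075,.088),(.1,.116)):
        q=Q[(Q[:,2]>lo)&(Q[:,2]<hi)]
        if len(q)>8: print("  scene",lo,len(q),*circ(q))
big=cv2.resize(f["p"][130:260,140:440,::-1],None,fx=2.6,fy=2.6,interpolation=cv2.INTER_CUBIC);cv2.imwrite("pics/topcrop.png",big)
# block orientation of boring head
u,v,r=327,213,25;P=W[v-r:v+r,u-r:u+r].reshape(-1,3);Q=P[(P[:,2]>.112)]
Q=P[(P[:,2]>.108)&(P[:,2]<.122)]
print(cv2.minAreaRect(Q[:,:2].astype(np.float32)*1000)); H=P[P[:,2]>.128];print("bar",H.mean(0),len(H))
E
```

```text
stand zhist [390 808 139 120 104  57  42 246  18   0   0   0   0   0   0   0   0   0]
   0.06 262 [0.4752 0.2938 0.0662] ext [0.4479 0.2668] [0.5013 0.322 ] mid [0.4746 0.2944]
  scene 0.06 359 [0.4797 0.2956] 0.022357306678924046
drill zhist [149 447 606  10  11  10   9 413  41   5   7  10  54  85  69   2   0   0]
   0.06 444 [0.565  0.107  0.0664] ext [0.5308 0.0724] [0.6027 0.1466] mid [0.5667 0.1095]
   0.1 51 [0.5653 0.1059 0.1147] ext [0.5468 0.089 ] [0.5877 0.1304] mid [0.5672 0.1097]
   0.119 68 [0.5653 0.1083 0.1223] ext [0.5483 0.0903] [0.5847 0.127 ] mid [0.5665 0.1087]
   0.126 101 [0.567  0.1086 0.1316] ext [0.5527 0.0947] [0.5817 0.1215] mid [0.5672 0.1081]
  scene 0.06 405 [0.5699 0.1103] 0.030188668564301697
  scene 0.075 86 [0.5698 0.1107] 0.019149718929060835
  scene 0.1 137 [0.5692 0.1105] 0.019974623755515265
fix zhist [302 852 583  24   8  25  36 290  25   5   5   7 282  24  15   9   0   0]
   0.06 309 [ 0.5372 -0.1112  0.0665] ext [ 0.4928 -0.1505] [ 0.5764 -0.0796] mid [ 0.5346 -0.1151]
   0.1 258 [ 0.539  -0.1135  0.116 ] ext [ 0.5118 -0.135 ] [ 0.5702 -0.0915
[... 1124 characters left out ...]
750667642795998
shell zhist [ 19  57   0   0   0   0 111 727  13   2   8  12 123 220   0   0   0   0]
   0.06 736 [ 0.6522 -0.3076  0.0637] ext [ 0.6105 -0.3577] [ 0.701  -0.2683] mid [ 0.6558 -0.313 ]
   0.1 97 [ 0.6491 -0.3022  0.1156] ext [ 0.6275 -0.3297] [ 0.676  -0.2817] mid [ 0.6518 -0.3057]
   0.119 254 [ 0.6505 -0.3065  0.1217] ext [ 0.6267 -0.3293] [ 0.6757 -0.2808] mid [ 0.6512 -0.305 ]
  scene 0.06 711 [ 0.6514 -0.3073] 0.0339590941838896
  scene 0.075 104 [ 0.6545 -0.3053] 0.01710866909985483
  scene 0.1 178 [ 0.6534 -0.3065] 0.024272293476386923
((540.5709228515625, -114.07898712158203), (54.018062591552734, 36.10149002075195), 12.7576904296875)
bar [ 0.5545 -0.111   0.1387] 24
```

View pics/topcrop.png

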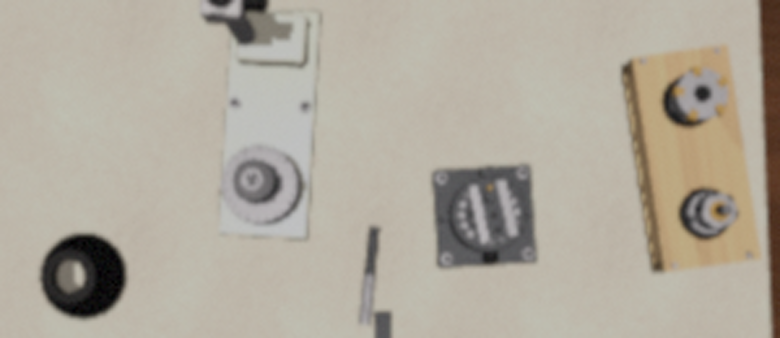

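```bash
python3 -m handwheel '[{"tx":-0.0386,"ty":-0.043,"tz":-0.004},{"tx":-0.0386,"ty":-0.043,"tz":-0.004},{"tx":-0.0386,"ty":-0.043,"tz":-0.004},{"tx":-0.0386,"ty":-0.043,"tz":-0.004},{"tx":-0.0386,"ty":-0.043,"tz":-0.004},{"tx":-0.0386,"ty":-0.043},{"tx":-0.0386,"ty":-0.043},{"tx":-0.0386,"ty":-0.043}]'
python3 -m handwheel '[{"tx":-0.0386,"ty":-0.043},{"tx":-0.0386,"ty":-0.043},{"tx":-0.0386,"ty":-0.043},{"tx":-0.0386,"ty":-0.043},{"tx":-0.0386,"ty":-0.043},{"tx":-0.0386,"ty":-0.043},{"tx":-0.0386,"ty":-0.043},{"tx":-0.0386,"ty":-0.043}]'
python3 -m handwheel '[{"rz":0.18},{"rz":0.18},{"rz":0.18},{"rz":0.18},{"rz":0.18},{"rz":0.18},{"rz":0.18},{"rz":0.18}]'
python3 -m handwheel '[{"rz":0.18},{"rz":0.18},{"rz":0.18},{"rz":0.18},{"rz":0.18},{"rz":0.18},{"rz":0.18},{"rz":0.127}]'
cat >> h.py <<'E'
def go(x,y,z,head=-90):
    "print remaining tool-frame shift/turn to reach a tool-down pose with tool y heading head (deg)"
    s=status.state();R=Ro.from_rotvec(s["tcp_rot"]);h=np.radians(head)
    yv=np.array([np.cos(h),np.sin(h),0]);zv=np.array([0,0,-1.]);G=Ro.from_matrix(np.c_[np.cross(yv,zv),yv,zv])
    np.set_printoptions(precision=4,suppress=True)
    print("clk",s["clock"],"pos",s["position"],"F",s["ft_force"],"open",s["opening"],"gf",s["gripper_force"])
    print("shift",R.inv().apply(np.array([x,y,z])-s["position"]),"turn",(R.inv()*G).as_rotvec(),"heading",np.degrees(np.arctan2(*R.apply([0,1,0])[1::-1])))
def look(fn):
    s=status.state();p,d=eyes.snapshot("wrist");m=eyes.camera_model("wrist")
    cv2.imwrite("pics/%s.png"%fn,p[:,:,::-1]);W=cloud(d,m,wristT(s,m));np.savez(fn+".npz",p=p,W=W);return W
def bandfit(W,c,rad,bands):
    P=W.reshape(-1,3);P=P[~np.isnan(P[:,2])];P=P[np.hypot(*(P[:,:2]-c).T)<rad]
    for lo,hi in bands:
        Q=P[(P[:,2]>lo)&(P[:,2]<hi)]
        if len(Q)>20:
            (cx,cy),r=cv2.minEnclosingCircle((Q[:,:2]*1000).astype(np.float32)); print((lo,hi),len(Q),"mean",Q.mean(0),"encl",cx,cy,r,"mid",(Q.min(0)+Q.max(0))[:2]/2)
E
python3 - <<'E'
from h import *
go(.545,-.3225,.25)
print(eyes.camera_model("wrist"),status.state()["joint_positions"])
W=look("w1")
bandfit(W,(.545,-.3225),.04,((.06,.07),(.075,.085),(.1,.118),(.113,.119),(.13,.145)))
E
```

```text
clk 0.1 pos [0.1691 0.5229 0.2302] F [-0.458  -0.0675  0.1057] open 0.9992169323860973 gf 0.0
shift [-0.6178 -0.6887 -0.0185] turn [-0.0007  0.0028  2.8288] heading 72.07566932414431
{'mtx': array([[290.5243,   0.    , 278.0441],
       [  0.    , 290.5243, 208.7837],
       [  0.    ,   0.    ,   1.    ]]), 'tool_from_camera': array([[ 0.0004, -0.9635, -0.2676,  0.0684],
       [ 1.    ,  0.0004,  0.0003,  0.0002],
       [-0.0002, -0.2676,  0.9635, -0.1411],
       [ 0.    ,  0.    ,  0.    ,  1.    ]])} [ 1.1549  0.0879  1.3721 -0.      1.6836 -0.1031]invalid input
invalid input
invalid input
invalid input
```

View pics/w1.png

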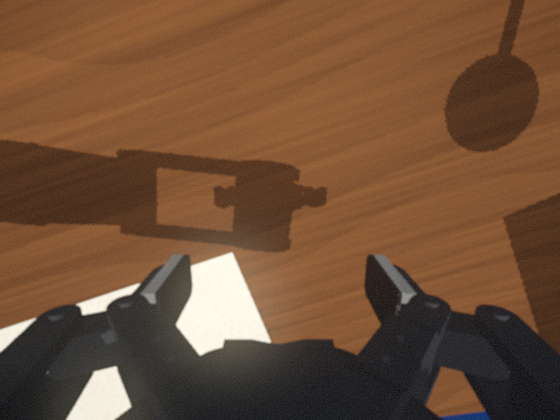

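```bash
python3 -m handwheel '[{"tx":-0.0386,"ty":-0.043,"tz":-0.004,"rx":0,"ry":0,"rz":0},{"tx":-0.0386,"ty":-0.043,"tz":-0.004,"rx":0,"ry":0,"rz":0},{"tx":-0.0386,"ty":-0.043,"tz":-0.004,"rx":0,"ry":0,"rz":0},{"tx":-0.0386,"ty":-0.043,"tz":-0.004,"rx":0,"ry":0,"rz":0},{"tx":-0.0386,"ty":-0.043,"tz":-0.004,"rx":0,"ry":0,"rz":0},{"tx":-0.0386,"ty":-0.043,"tz":0,"rx":0,"ry":0,"rz":0},{"tx":-0.0386,"ty":-0.043,"tz":0,"rx":0,"ry":0,"rz":0},{"tx":-0.0386,"ty":-0.043,"tz":0,"rx":0,"ry":0,"rz":0}]'
python3 -m handwheel '[{"tx":-0.0386,"ty":-0.043,"tz":0,"rx":0,"ry":0,"rz":0},{"tx":-0.0386,"ty":-0.043,"tz":0,"rx":0,"ry":0,"rz":0},{"tx":-0.0386,"ty":-0.043,"tz":0,"rx":0,"ry":0,"rz":0},{"tx":-0.0386,"ty":-0.043,"tz":0,"rx":0,"ry":0,"rz":0},{"tx":-0.0386,"ty":-0.043,"tz":0,"rx":0,"ry":0,"rz":0},{"tx":-0.0386,"ty":-0.043,"tz":0,"rx":0,"ry":0,"rz":0},{"tx":-0.0386,"ty":-0.043,"tz":0,"rx":0,"ry":0,"rz":0},{"tx":-0.0386,"ty":-0.043,"tz":0,"rx":0,"ry":0,"rz":0}]'
python3 -m handwheel '[{"tx":0,"ty":0,"tz":0,"rx":0,"ry":0,"rz":0.18},{"tx":0,"ty":0,"tz":0,"rx":0,"ry":0,"rz":0.18},{"tx":0,"ty":0,"tz":0,"rx":0,"ry":0,"rz":0.18},{"tx":0,"ty":0,"tz":0,"rx":0,"ry":0,"rz":0.18},{"tx":0,"ty":0,"tz":0,"rx":0,"ry":0,"rz":0.18},{"tx":0,"ty":0,"tz":0,"rx":0,"ry":0,"rz":0.18},{"tx":0,"ty":0,"tz":0,"rx":0,"ry":0,"rz":0.18},{"tx":0,"ty":0,"tz":0,"rx":0,"ry":0,"rz":0.18}]'
python3 -m handwheel '[{"tx":0,"ty":0,"tz":0,"rx":0,"ry":0,"rz":0.18},{"tx":0,"ty":0,"tz":0,"rx":0,"ry":0,"rz":0.18},{"tx":0,"ty":0,"tz":0,"rx":0,"ry":0,"rz":0.18},{"tx":0,"ty":0,"tz":0,"rx":0,"ry":0,"rz":0.18},{"tx":0,"ty":0,"tz":0,"rx":0,"ry":0,"rz":0.18},{"tx":0,"ty":0,"tz":0,"rx":0,"ry":0,"rz":0.18},{"tx":0,"ty":0,"tz":0,"rx":0,"ry":0,"rz":0.18},{"tx":0,"ty":0,"tz":0,"rx":0,"ry":0,"rz":0.127}]'
python3 - <<'E'
from h import *
go(.545,-.3225,.25)
print(status.state()["joint_positions"])
W=look("w2")
bandfit(W,(.545,-.3225),.04,((.06,.07),(.075,.085),(.1,.118),(.113,.119),(.13,.145)))
E
```

```text
clock: 1.15
position: [0.3575, 0.0992, 0.2512]
tcp_rot: [0.489, 3.103, 0.001]
ft_force: [1.5, 0.8, 0.3]
opening: 0.996
gripper_force: 0.0
clock: 2.15
position: [0.5456, -0.3231, 0.2507]
tcp_rot: [-0.49, -3.103, -0.001]
ft_force: [0.6, -0.3, -0.2]
opening: 1.002
gripper_force: 0.0
clock: 3.15
position: [0.545, -0.3212, 0.2506]
tcp_rot: [-2.419, -2.002, 0.0]
ft_force: [-0.3, 0.3, 0.7]
opening: 0.997
gripper_force: 0.0
clock: 4.15
position: [0.545, -0.3212, 0.2506]
tcp_rot: [-3.141, 0.004, 0.001]
ft_force: [0.4, 0.2, -0.0]
opening: 1.0
gripper_force: 0.0
clk 4.15 pos [ 0.545  -0.3212  0.2506] F [ 0.3504  0.1818 -0.0225] open 0.999792267903722 gf 0.0
shift [-0.      0.0013  0.0006] turn [-0.0008  0.0009 -0.0027] heading -90.15380596003665
[-0.6222  0.2723  1.1186  0.0001  1.7519  0.9513]
(0.06, 0.07) 1882 mean [ 0.5507 -0.322   0.0616] encl 544.9689331054688 -322.47515869140625 39.975059509277344 mid [ 0.5449 -0.3228]
(0.075, 0.085) 222 mean [ 0.556  -0.3233  0.0782] encl 544.6064453125 -322.6905517578125 20.523786544799805 mid [ 0.5518 -0.3227]
(0.1, 0.118) 847 mean [ 0.5466 -0.3229  0.1139] encl 544.3446044921875 -323.08538818359375 17.703285217285156 mid [ 0.5447 -0.3232]
(0.113, 0.119) 750 mean [ 0.5454 -0.3229  0.1147] encl 544.2587890625 -323.014404296875 17.65625 mid [ 0.5443 -0.3231]
(0.13, 0.145) 103 mean [ 0.5451 -0.3228  0.1361] encl 544.5751342773438 -322.8085632324219 4.9286932945251465 mid [ 0.5446 -0.3226]
```

View pics/w2.png

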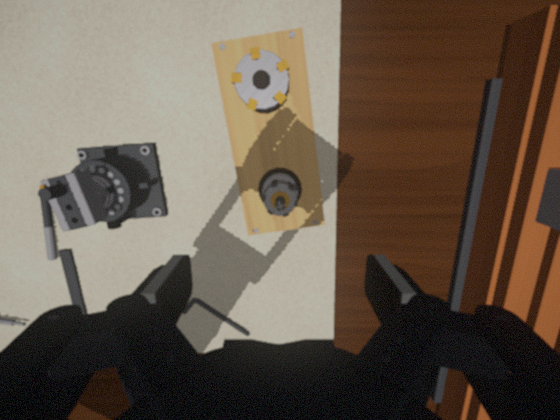

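```bash
python3 -m handwheel '[{"tx":-0.0005,"ty":0.0018,"tz":0.04,"rx":0,"ry":0,"rz":0},{"tx":0,"ty":0,"tz":0.04,"rx":0,"ry":0,"rz":0},{"tx":0,"ty":0,"tz":0.035,"rx":0,"ry":0,"rz":0},{"tx":0,"ty":0,"tz":0.025,"rx":0,"ry":0,"rz":0},{"tx":0,"ty":0,"tz":0.018,"rx":0,"ry":0,"rz":0},{"tx":0,"ty":0,"tz":0.01,"rx":0,"ry":0,"rz":0},{"tx":0,"ty":0,"tz":0,"rx":0,"ry":0,"rz":0}]'
python3 -m handwheel '[{"tx":0,"ty":0,"tz":0,"rx":0,"ry":0,"rz":0},{"tx":0,"ty":0,"tz":0,"rx":0,"ry":0,"rz":0},{"tx":0,"ty":0,"tz":0,"rx":0,"ry":0,"rz":0},{"tx":0,"ty":0,"tz":0,"rx":0,"ry":0,"rz":0},{"tx":0,"ty":0,"tz":0,"rx":0,"ry":0,"rz":0},{"tx":0,"ty":0,"tz":0,"rx":0,"ry":0,"rz":0},{"tx":0,"ty":0,"tz":0,"rx":0,"ry":0,"rz":0},{"tx":0,"ty":0,"tz":0,"rx":0,"ry":0,"rz":0}]' 0.02 60
```

```text
clock: 5.08
position: [0.5445, -0.323, 0.0829]
tcp_rot: [-3.141, -0.003, 0.001]
ft_force: [-0.3, 0.3, 0.7]
opening: 0.998
gripper_force: 0.0
clock: 6.08
position: [0.5452, -0.3232, 0.0844]
tcp_rot: [3.141, 0.003, 0.002]
ft_force: [-0.8, 1.6, 5.1]
opening: 0.381
gripper_force: 59.7
```

```bash
python3 -m handwheel '[{"tx":0,"ty":0,"tz":-0.003,"rx":0,"ry":0,"rz":0},{"tx":0,"ty":0,"tz":-0.008,"rx":0,"ry":0,"rz":0},{"tx":0,"ty":0,"tz":-0.015,"rx":0,"ry":0,"rz":0},{"tx":0,"ty":0,"tz":-0.02,"rx":0,"ry":0,"rz":0},{"tx":0,"ty":0,"tz":-0.025,"rx":0,"ry":0,"rz":0},{"tx":0,"ty":0,"tz":-0.03,"rx":0,"ry":0,"rz":0},{"tx":0,"ty":0,"tz":-0.03,"rx":0,"ry":0,"rz":0},{"tx":0,"ty":0,"tz":-0.02,"rx":0,"ry":0,"rz":0},{"tx":0,"ty":0,"tz":0,"rx":0,"ry":0,"rz":0}]'
python3 - <<'E'
from h import *
go(.477,.295,.234)
W=look("w3")
P=W.reshape(-1,3);c=np.array([.5445,-.323])
for i in range(4):
    k=np.hypot(*(P[:,:2]-c).T);Q=P[(k<.032)&(P[:,2]>.0645)&(P[:,2]<.07)];print(len(Q),Q.mean(0),circ(Q)if len(Q)>5 else'')
Q=P[(np.hypot(*(P[:,:2]-c).T)<.014)];print("hole z",np.nanpercentile(Q[:,2],[5,25,50,75,95]))
E
```

```text
clock: 7.2
position: [0.5457, -0.3239, 0.2386]
tcp_rot: [3.137, 0.003, 0.009]
ft_force: [0.2, -1.0, -2.6]
opening: 0.379
gripper_force: 59.7
clk 7.2 pos [ 0.5457 -0.3239  0.2386] F [ 0.1919 -0.9577 -2.5627] open 0.37900084633686104 gf 59.735700488090515
shift [-0.0676 -0.619   0.0016] turn [ 0.0042 -0.0059  0.0018] heading -89.89801825163184
390 [ 0.5455 -0.3229  0.065 ] (array([ 0.5447, -0.3227]), np.float64(0.020758634995010947))
390 [ 0.5455 -0.3229  0.065 ] (array([ 0.5447, -0.3227]), np.float64(0.020758634995010947))
390 [ 0.5455 -0.3229  0.065 ] (array([ 0.5447, -0.3227]), np.float64(0.020758634995010947))
390 [ 0.5455 -0.3229  0.065 ] (array([ 0.5447, -0.3227]), np.float64(0.020758634995010947))
hole z [0.268  0.2699 0.3169 0.3271 0.3332]
```

View pics/w3.png

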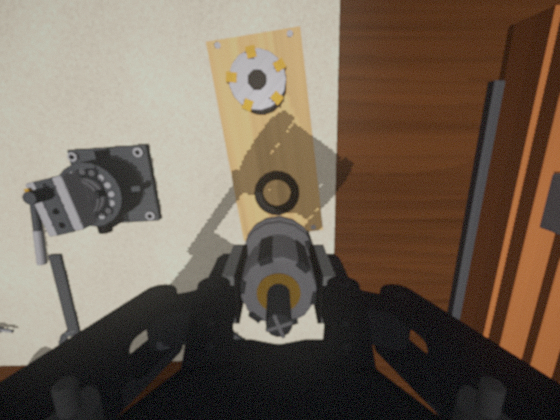

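```bash
python3 -m handwheel '[{"tx":-0.003,"ty":-0.03,"tz":0,"rx":0,"ry":0,"rz":0},{"tx":-0.006,"ty":-0.052,"tz":0,"rx":0,"ry":0,"rz":0},{"tx":-0.006,"ty":-0.055,"tz":0,"rx":0,"ry":0,"rz":0},{"tx":-0.006,"ty":-0.055,"tz":0,"rx":0,"ry":0,"rz":0},{"tx":-0.006,"ty":-0.055,"tz":0,"rx":0,"ry":0,"rz":0},{"tx":-0.006,"ty":-0.055,"tz":0,"rx":0,"ry":0,"rz":0},{"tx":-0.006,"ty":-0.055,"tz":0,"rx":0,"ry":0,"rz":0}]'
python3 -m handwheel '[{"tx":-0.006,"ty":-0.055,"tz":0,"rx":0,"ry":0,"rz":0},{"tx":-0.006,"ty":-0.055,"tz":0,"rx":0,"ry":0,"rz":0},{"tx":-0.006,"ty":-0.055,"tz":0,"rx":0,"ry":0,"rz":0},{"tx":-0.006,"ty":-0.055,"tz":0,"rx":0,"ry":0,"rz":0},{"tx":-0.0046,"ty":-0.042,"tz":0,"rx":0.004,"ry":-0.006,"rz":0},{"tx":0,"ty":0,"tz":0,"rx":0,"ry":0,"rz":0},{"tx":0,"ty":0,"tz":0,"rx":0,"ry":0,"rz":0}]'
cat >> h.py <<'E'
def ring(W,c,rmax,z=(.0640,.0685)):
    P=W.reshape(-1,3);Q=P[(np.hypot(*(P[:,:2]-np.array(c)).T)<rmax)&(P[:,2]>z[0])&(P[:,2]<z[1])]
    if len(Q)>5:print("ring",len(Q),Q.mean(0),circ(Q),"mid",(Q.min(0)+Q.max(0))/2,"half",(Q.max(0)-Q.min(0))/2)
E
python3 - <<'E'
from h import *
go(.477,.295,.234)
W=look("w4");ring(W,(.477,.295),.033,(.062,.069))
E
```

```text
clock: 8.12
position: [0.5039, 0.0355, 0.233]
tcp_rot: [-3.141, -0.002, 0.003]
ft_force: [1.2, -0.1, -2.2]
opening: 0.378
gripper_force: 60.0
clock: 9.0
position: [0.4756, 0.2951, 0.2332]
tcp_rot: [-3.139, -0.003, 0.012]
ft_force: [-0.5, 0.1, -3.0]
opening: 0.38
gripper_force: 60.3
clk 9.0 pos [0.4756 0.2951 0.2332] F [-0.4638  0.0823 -3.0121] open 0.3803136113833595 gf 60.26209831237793
shift [ 0.0014  0.0001 -0.0008] turn [-0.0023  0.0077  0.0019] heading -89.89123624251529
ring 1309 [0.4779 0.296  0.0643] (array([0.4773, 0.296 ]), np.float64(0.022198131938712385)) mid [0.4771 0.296  0.0644] half [0.0273 0.0274 0.0024]
```

View pics/w4.png

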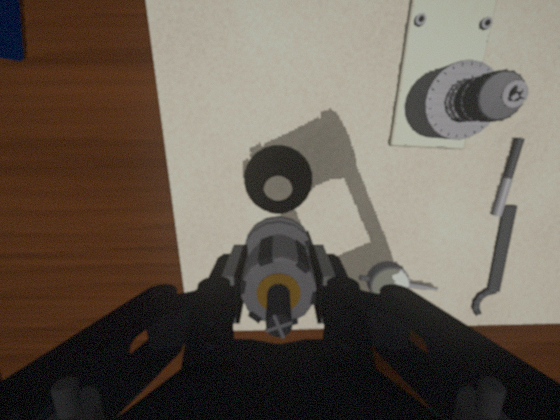

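```bash
python3 -m handwheel '[{"tx":0.0016,"ty":-0.0009,"tz":0.02,"rx":-0.002,"ry":0.008,"rz":0},{"tx":0,"ty":0,"tz":0.03,"rx":0,"ry":0,"rz":0},{"tx":0,"ty":0,"tz":0.03,"rx":0,"ry":0,"rz":0},{"tx":0,"ty":0,"tz":0.025,"rx":0,"ry":0,"rz":0},{"tx":0,"ty":0,"tz":0.02,"rx":0,"ry":0,"rz":0},{"tx":0,"ty":0,"tz":0.012,"rx":0,"ry":0,"rz":0},{"tx":0,"ty":0,"tz":0.006,"rx":0,"ry":0,"rz":0},{"tx":0,"ty":0,"tz":0,"rx":0,"ry":0,"rz":0},{"tx":0,"ty":0,"tz":0,"rx":0,"ry":0,"rz":0}]'
python3 -m handwheel '[{"tx":0,"ty":0,"tz":0.0015,"rx":0,"ry":0,"rz":0},{"tx":0,"ty":0,"tz":0.0015,"rx":0,"ry":0,"rz":0},{"tx":0,"ty":0,"tz":0,"rx":0,"ry":0,"rz":0}]'
```

```text
clock: 10.18
position: [0.4783, 0.2972, 0.0924]
tcp_rot: [-3.139, -0.003, -0.006]
ft_force: [0.8, 0.3, -2.3]
opening: 0.382
gripper_force: 60.3
clock: 10.55
position: [0.4776, 0.297, 0.0882]
tcp_rot: [-3.14, -0.003, -0.003]
ft_force: [0.4, -0.3, -2.5]
opening: 0.382
gripper_force: 60.3
```

```bash
for i in 1; do python3 -m handwheel '[{"tx":0,"ty":0,"tz":0.0012,"rx":0,"ry":0,"rz":0},{"tx":0,"ty":0,"tz":0.0012,"rx":0,"ry":0,"rz":0},{"tx":0,"ty":0,"tz":0,"rx":0,"ry":0,"rz":0}]'; done
python3 -m handwheel '[{"tx":0,"ty":0,"tz":0.001,"rx":0,"ry":0,"rz":0},{"tx":0,"ty":0,"tz":0,"rx":0,"ry":0,"rz":0}]'
python3 -m handwheel '[{"tx":0,"ty":0,"tz":0.0008,"rx":0,"ry":0,"rz":0},{"tx":0,"ty":0,"tz":0,"rx":0,"ry":0,"rz":0}]'
```

```text
clock: 10.92
position: [0.4776, 0.2969, 0.0857]
tcp_rot: [-3.14, -0.003, -0.003]
ft_force: [0.3, -0.2, -2.3]
opening: 0.38
gripper_force: 60.3
clock: 11.18
position: [0.4776, 0.297, 0.0848]
tcp_rot: [-3.14, -0.003, -0.003]
ft_force: [-0.7, -0.5, -2.0]
opening: 0.381
gripper_force: 60.3
clock: 11.42
position: [0.4777, 0.297, 0.084]
tcp_rot: [-3.14, -0.003, -0.003]
ft_force: [-0.1, 0.5, -2.2]
opening: 0.38
gripper_force: 60.3
```

```bash
python3 -m handwheel '[{"tx":0,"ty":0,"tz":0.0008,"rx":0,"ry":0,"rz":0},{"tx":0,"ty":0,"tz":0,"rx":0,"ry":0,"rz":0}]'
python3 -m handwheel '[{"tx":0,"ty":0,"tz":0.0008,"rx":0,"ry":0,"rz":0},{"tx":0,"ty":0,"tz":0,"rx":0,"ry":0,"rz":0}]'
```

```text
clock: 11.68
position: [0.4778, 0.297, 0.0838]
tcp_rot: [-3.139, -0.003, -0.004]
ft_force: [-1.4, 0.1, 0.7]
opening: 0.381
gripper_force: 60.4
clock: 11.92
position: [0.4779, 0.297, 0.0837]
tcp_rot: [-3.139, -0.003, -0.004]
ft_force: [-3.5, -2.0, 5.7]
opening: 0.377
gripper_force: 61.0
```

```bash
python3 -m handwheel '[{"tx":0,"ty":0,"tz":-0.0006,"rx":0,"ry":0,"rz":0},{"tx":0,"ty":0,"tz":0,"rx":0,"ry":0,"rz":0},{"tx":0,"ty":0,"tz":0,"rx":0,"ry":0,"rz":0},{"tx":0,"ty":0,"tz":0,"rx":0,"ry":0,"rz":0},{"tx":0,"ty":0,"tz":0,"rx":0,"ry":0,"rz":0},{"tx":0,"ty":0,"tz":0,"rx":0,"ry":0,"rz":0}]' 0.0854
python3 -m handwheel '[{"tx":0,"ty":0,"tz":-0.01,"rx":0,"ry":0,"rz":0},{"tx":0,"ty":0,"tz":-0.03,"rx":0,"ry":0,"rz":0},{"tx":0,"ty":0,"tz":-0.045,"rx":0,"ry":0,"rz":0},{"tx":0,"ty":0,"tz":-0.05,"rx":0,"ry":0,"rz":0},{"tx":0,"ty":0,"tz":-0.03,"rx":0,"ry":0,"rz":0}]'
python3 -m handwheel '[{"tx":0.02,"ty":0.04,"tz":0,"rx":0,"ry":0,"rz":0},{"tx":0.025,"ty":0.05,"tz":0,"rx":0,"ry":0,"rz":0},{"tx":0.025,"ty":0.05,"tz":0,"rx":0,"ry":0,"rz":0},{"tx":0.02,"ty":0.047,"tz":0,"rx":0,"ry":0,"rz":0},{"tx":0,"ty":0,"tz":0,"rx":0,"ry":0,"rz":0},{"tx":0,"ty":0,"tz":0,"rx":0,"ry":0,"rz":0}]'
python3 - <<'E'
from h import *
go(.568,.1095,.25)
W=look("w5")
bandfit(W,(.568,.1095),.045,((.06,.07),(.075,.085),(.1,.118),(.113,.12),(.125,.14)))
c=np.array([.4772,.296]);bandfit(W,c,.03,((.06,.07),(.075,.085),(.11,.119),(.13,.145)))
E
```

```text
clock: 12.68
position: [0.4777, 0.297, 0.0831]
tcp_rot: [-3.139, -0.003, -0.003]
ft_force: [0.1, 0.8, -0.1]
opening: 1.0
gripper_force: 0.0
clock: 13.3
position: [0.4781, 0.297, 0.2526]
tcp_rot: [-3.137, -0.003, -0.011]
ft_force: [0.8, -0.1, -0.1]
opening: 1.003
gripper_force: 0.0
clock: 14.05
position: [0.5677, 0.11, 0.2485]
tcp_rot: [-3.139, -0.002, -0.004]
ft_force: [-0.6, 0.4, -0.2]
opening: 1.003
gripper_force: 0.0
clk 14.05 pos [0.5677 0.11   0.2485] F [-0.5602  0.3594 -0.188 ] open 1.003329284698743 gf 0.0
shift [ 0.0003  0.0005 -0.0015] turn [-0.0028 -0.0025  0.0014] heading -89.91893611349093
(0.06, 0.07) 1846 mean [0.5781 0.1101 0.0644] encl 568.6863403320312 110.10356903076172 37.91374206542969 mid [0.5693 0.1104]
(0.075, 0.085) 46 mean [0.586  0.1086 0.0795] encl 579.1748046875 109.13427734375 16.819286346435547 mid [0.5831 0.1091]
(0.1, 0.118) 393 mean [0.5751 0.1102 0.1142] encl 568.679931640625 110.06344604492188 20.74604034423828 mid [0.5688 0.1104]
(0.113, 0.12) 427 mean [0.5724 0.1103 0.1169] encl 568.6708984375 110.03968048095703 20.725643157958984 mid [0.5688 0.1103]
(0.125, 0.14) 599 mean [0.57   0.1104 0.1298] encl 569.1746826171875 110.3169937133789 13.638038635253906 mid [0.5691 0.1103]
(0.06, 0.07) 711 mean [0.4848 0.2857 0.0647] encl 477.3406066894531 295.0013427734375 27.567825317382812 mid [0.4774 0.2949]
(0.075, 0.085) 375 mean [0.4843 0.289  0.0785] encl 478.20916748046875 295.5833740234375 19.849246978759766 mid [0.4784 0.2949]
(0.11, 0.119) 668 mean [0.4799 0.294  0.1139] encl 477.53973388671875 296.607421875 18.085926055908203 mid [0.4772 0.2968]
(0.13, 0.145) 113 mean [0.4782 0.2956 0.1347] encl 477.57830810546875 296.3040466308594 5.501053333282471 mid [0.4777 0.2964]
```

View pics/w5.png

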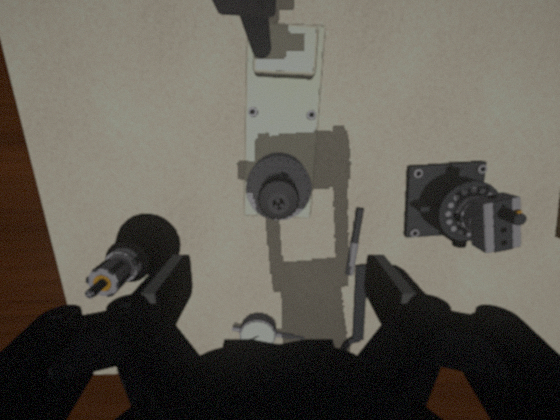

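```bash
python3 -m handwheel '[{"tx":0.001,"ty":-0.0002,"tz":0.04,"rx":-0.003,"ry":-0.002,"rz":0},{"tx":0,"ty":0,"tz":0.04,"rx":0,"ry":0,"rz":0},{"tx":0,"ty":0,"tz":0.035,"rx":0,"ry":0,"rz":0},{"tx":0,"ty":0,"tz":0.025,"rx":0,"ry":0,"rz":0},{"tx":0,"ty":0,"tz":0.016,"rx":0,"ry":0,"rz":0},{"tx":0,"ty":0,"tz":0.009,"rx":0,"ry":0,"rz":0},{"tx":0,"ty":0,"tz":0,"rx":0,"ry":0,"rz":0}]'
python3 -m handwheel '[{"tx":0,"ty":0,"tz":0,"rx":0,"ry":0,"rz":0},{"tx":0,"ty":0,"tz":0,"rx":0,"ry":0,"rz":0},{"tx":0,"ty":0,"tz":0,"rx":0,"ry":0,"rz":0},{"tx":0,"ty":0,"tz":0,"rx":0,"ry":0,"rz":0},{"tx":0,"ty":0,"tz":0,"rx":0,"ry":0,"rz":0},{"tx":0,"ty":0,"tz":0,"rx":0,"ry":0,"rz":0},{"tx":0,"ty":0,"tz":0,"rx":0,"ry":0,"rz":0},{"tx":0,"ty":0,"tz":0,"rx":0,"ry":0,"rz":0}]' 0.025 60
```

```text
clock: 14.98
position: [0.5688, 0.1104, 0.083]
tcp_rot: [3.141, 0.004, 0.0]
ft_force: [1.0, 0.1, -0.2]
opening: 0.997
gripper_force: 0.0
clock: 15.98
position: [0.5695, 0.1102, 0.0841]
tcp_rot: [3.141, 0.003, 0.003]
ft_force: [-0.3, 1.8, 5.0]
opening: 0.455
gripper_force: 60.6
```

```bash
python3 -m handwheel '[{"tx":0,"ty":0,"tz":-0.003,"rx":0,"ry":0,"rz":0},{"tx":0,"ty":0,"tz":-0.008,"rx":0,"ry":0,"rz":0},{"tx":0,"ty":0,"tz":-0.015,"rx":0,"ry":0,"rz":0},{"tx":0,"ty":0,"tz":-0.025,"rx":0,"ry":0,"rz":0},{"tx":0,"ty":0,"tz":-0.03,"rx":0,"ry":0,"rz":0},{"tx":0,"ty":0,"tz":-0.035,"rx":0,"ry":0,"rz":0},{"tx":0,"ty":0,"tz":-0.03,"rx":0,"ry":0,"rz":0},{"tx":0,"ty":0,"tz":-0.01,"rx":0,"ry":0,"rz":0},{"tx":0,"ty":0,"tz":0,"rx":0,"ry":0,"rz":0}]'
python3 -m handwheel '[{"tx":-0.002,"ty":0.0325,"tz":0,"rx":0,"ry":0,"rz":0},{"tx":-0.003,"ty":0.05,"tz":0,"rx":0,"ry":0,"rz":0},{"tx":-0.003,"ty":0.055,"tz":0,"rx":0,"ry":0,"rz":0},{"tx":-0.003,"ty":0.055,"tz":0,"rx":0,"ry":0,"rz":0},{"tx":-0.003,"ty":0.055,"tz":0,"rx":0,"ry":0,"rz":0},{"tx":-0.003,"ty":0.055,"tz":0,"rx":0,"ry":0,"rz":0},{"tx":-0.003,"ty":0.055,"tz":0,"rx":0,"ry":0,"rz":0},{"tx":-0.002,"ty":0.045,"tz":0,"rx":0,"ry":0,"rz":0},{"tx":-0.002,"ty":0.03,"tz":0,"rx":0,"ry":0,"rz":0},{"tx":0,"ty":0,"tz":0,"rx":0,"ry":0,"rz":0}]'
python3 - <<'E'
from h import *
go(.5447,-.3227,.234)
W=look("w6");ring(W,(.5445,-.323),.033)
E
```

```text
clock: 17.1
position: [0.569, 0.1101, 0.2395]
tcp_rot: [3.141, 0.003, 0.002]
ft_force: [-0.4, 0.7, -3.1]
opening: 0.452
gripper_force: 60.6
clock: 18.35
position: [0.5441, -0.3244, 0.2359]
tcp_rot: [-3.14, 0.003, 0.007]
ft_force: [0.3, 1.3, -3.7]
opening: 0.454
gripper_force: 61.2
clk 18.35 pos [ 0.5441 -0.3244  0.2359] F [ 0.3298  1.2975 -3.7196] open 0.4538404717606554 gf 61.23695611953735
shift [ 0.0006 -0.0017  0.0019] turn [-0.0017  0.0046 -0.002 ] heading -90.11435621905521
ring 645 [ 0.5453 -0.3226  0.0647] (array([ 0.5445, -0.3229]), np.float64(0.02071826291833184)) mid [ 0.5446 -0.3231  0.0655] half [0.0247 0.0247 0.0015]
```

View pics/w6.png

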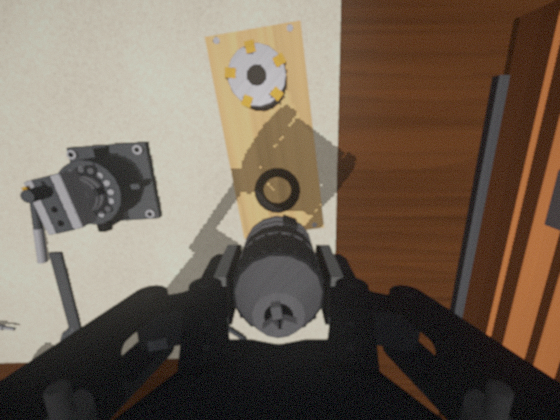

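```bash
python3 -m handwheel '[{"tx":0.0005,"ty":-0.001,"tz":0.02,"rx":0,"ry":0.004,"rz":0},{"tx":0,"ty":0,"tz":0.03,"rx":0,"ry":0,"rz":0},{"tx":0,"ty":0,"tz":0.03,"rx":0,"ry":0,"rz":0},{"tx":0,"ty":0,"tz":0.025,"rx":0,"ry":0,"rz":0},{"tx":0,"ty":0,"tz":0.02,"rx":0,"ry":0,"rz":0},{"tx":0,"ty":0,"tz":0.012,"rx":0,"ry":0,"rz":0},{"tx":0,"ty":0,"tz":0.007,"rx":0,"ry":0,"rz":0},{"tx":0,"ty":0,"tz":0.0015,"rx":0,"ry":0,"rz":0},{"tx":0,"ty":0,"tz":0,"rx":0,"ry":0,"rz":0},{"tx":0,"ty":0,"tz":0,"rx":0,"ry":0,"rz":0}]'
python3 -m handwheel '[{"tx":0,"ty":0,"tz":0.0012,"rx":0,"ry":0,"rz":0},{"tx":0,"ty":0,"tz":0.0012,"rx":0,"ry":0,"rz":0},{"tx":0,"ty":0,"tz":0,"rx":0,"ry":0,"rz":0}]'
```

```text
clock: 19.65
position: [0.547, -0.322, 0.0949]
tcp_rot: [3.14, 0.003, 0.009]
ft_force: [-0.2, -0.8, -2.7]
opening: 0.453
gripper_force: 61.3
clock: 20.02
position: [0.5465, -0.3215, 0.0912]
tcp_rot: [3.141, 0.003, 0.006]
ft_force: [-0.2, 0.5, -3.0]
opening: 0.448
gripper_force: 61.3
```

```bash
python3 -m handwheel '[{"tx":-0.0012,"ty":0.0012,"tz":0.0015,"rx":0,"ry":0,"rz":0},{"tx":0,"ty":0,"tz":0.0015,"rx":0,"ry":0,"rz":0},{"tx":0,"ty":0,"tz":0.001,"rx":0,"ry":0,"rz":0},{"tx":0,"ty":0,"tz":0.001,"rx":0,"ry":0,"rz":0},{"tx":0,"ty":0,"tz":0,"rx":0,"ry":0,"rz":0}]'
python3 -m handwheel '[{"tx":0,"ty":0,"tz":0.0008,"rx":0,"ry":0,"rz":0},{"tx":0,"ty":0,"tz":0,"rx":0,"ry":0,"rz":0}]'
python3 -m handwheel '[{"tx":0,"ty":0,"tz":0.0008,"rx":0,"ry":0,"rz":0},{"tx":0,"ty":0,"tz":0,"rx":0,"ry":0,"rz":0}]'
```

```text
clock: 20.65
position: [0.5454, -0.3227, 0.0863]
tcp_rot: [3.141, 0.003, 0.006]
ft_force: [0.1, -0.2, -3.4]
opening: 0.456
gripper_force: 61.3
clock: 20.9
position: [0.5454, -0.3227, 0.0856]
tcp_rot: [3.141, 0.003, 0.006]
ft_force: [0.0, 0.1, -3.8]
opening: 0.452
gripper_force: 61.3
clock: 21.15
position: [0.5454, -0.3227, 0.0847]
tcp_rot: [3.141, 0.003, 0.006]
ft_force: [0.6, 0.1, -4.5]
opening: 0.451
gripper_force: 61.3
```

```bash
python3 -m handwheel '[{"tx":0,"ty":0,"tz":0.0008,"rx":0,"ry":0,"rz":0},{"tx":0,"ty":0,"tz":0,"rx":0,"ry":0,"rz":0}]'
python3 -m handwheel '[{"tx":0,"ty":0,"tz":0.0007,"rx":0,"ry":0,"rz":0},{"tx":0,"ty":0,"tz":0,"rx":0,"ry":0,"rz":0}]'
```

```text
clock: 21.4
position: [0.5455, -0.3228, 0.0842]
tcp_rot: [3.141, 0.003, 0.007]
ft_force: [-0.5, -0.1, -2.6]
opening: 0.452
gripper_force: 61.3
clock: 21.65
position: [0.5456, -0.3228, 0.0842]
tcp_rot: [3.14, 0.003, 0.007]
ft_force: [-1.0, 0.5, 1.4]
opening: 0.452
gripper_force: 61.2
```

```bash
python3 -m handwheel '[{"tx":0,"ty":0,"tz":0,"rx":0,"ry":0,"rz":0},{"tx":0,"ty":0,"tz":0,"rx":0,"ry":0,"rz":0},{"tx":0,"ty":0,"tz":0,"rx":0,"ry":0,"rz":0},{"tx":0,"ty":0,"tz":0,"rx":0,"ry":0,"rz":0},{"tx":0,"ty":0,"tz":0,"rx":0,"ry":0,"rz":0},{"tx":0,"ty":0,"tz":0,"rx":0,"ry":0,"rz":0}]' 0.0854
python3 -m handwheel '[{"tx":0,"ty":0,"tz":-0.01,"rx":0,"ry":0,"rz":0},{"tx":0,"ty":0,"tz":-0.03,"rx":0,"ry":0,"rz":0},{"tx":0,"ty":0,"tz":-0.045,"rx":0,"ry":0,"rz":0},{"tx":0,"ty":0,"tz":-0.05,"rx":0,"ry":0,"rz":0},{"tx":0,"ty":0,"tz":-0.03,"rx":0,"ry":0,"rz":0}]'
python3 -m handwheel '[{"tx":0,"ty":-0.04,"tz":0,"rx":0,"ry":0,"rz":0},{"tx":0,"ty":-0.055,"tz":0,"rx":0,"ry":0,"rz":0},{"tx":0,"ty":-0.055,"tz":0,"rx":0,"ry":0,"rz":0},{"tx":0,"ty":-0.04,"tz":0,"rx":0,"ry":0,"rz":0},{"tx":0,"ty":-0.02,"tz":0,"rx":0,"ry":0,"rz":-0.1},{"tx":0,"ty":0,"tz":0,"rx":0,"ry":0,"rz":-0.123},{"tx":0,"ty":0,"tz":0,"rx":0,"ry":0,"rz":0},{"tx":0,"ty":0,"tz":0,"rx":0,"ry":0,"rz":0}]'
python3 - <<'E'
from h import *
W=look("w7")
P=W.reshape(-1,3);P=P[np.hypot(*(P[:,:2]-[.543,-.113]).T)<.042]
Q=P[(P[:,2]>.111)&(P[:,2]<.119)];r=cv2.minAreaRect((Q[:,:2]*1000).astype(np.float32));print(r)
H=P[P[:,2]>.125];print("bar",H.mean(0))
bandfit(W,(.543,-.113),.05,((.06,.07),(.075,.085)))
go(r[0][0]/1e3,r[0][1]/1e3,.083,-77.24)
bandfit(W,(.5446,-.323),.03,((.06,.07),(.075,.085),(.113,.119)))
E
```

```text
clock: 22.4
position: [0.5454, -0.3228, 0.0833]
tcp_rot: [3.141, 0.003, 0.006]
ft_force: [-0.0, 0.1, -0.3]
opening: 0.999
gripper_force: 0.0
clock: 23.02
position: [0.5454, -0.3231, 0.2531]
tcp_rot: [3.137, 0.003, 0.014]
ft_force: [-0.0, -0.2, -0.2]
opening: 1.001
gripper_force: 0.0
clock: 24.02
position: [0.5444, -0.1129, 0.2485]
tcp_rot: [3.121, 0.349, 0.007]
ft_force: [-0.0, 0.2, -0.3]
opening: 0.999
gripper_force: 0.0
((541.9500122070312, -113.13345336914062), (55.25913619995117, 35.458091735839844), 13.656538009643555)
bar [ 0.55813446 -0.10939255  0.33541611]
(0.06, 0.07) 1363 mean [ 0.55112793 -0.11135644  0.06443217] encl 542.2950439453125 -113.3123550415039 36.855201721191406 mid [ 0.54422353 -0.11332124]
clk 24.075 pos [ 0.5444 -0.113   0.2484] F [0.5202 0.203  0.0378] open 0.9997785436376039 gf 0.0
shift [-0.0031 -0.0007  0.1654] turn [ 0.002  -0.0041  0.0001] heading -77.23285391608742
(0.06, 0.07) 781 mean [ 0.548  -0.3108  0.0635] encl 544.6089477539062 -322.97125244140625 29.97445297241211 mid [ 0.5446 -0.3205]
(0.075, 0.085) 204 mean [ 0.5496 -0.3086  0.0796] encl 545.8408813476562 -321.34796142578125 20.291807174682617 mid [ 0.5459 -0.3158]
(0.113, 0.119) 383 mean [ 0.5481 -0.3129  0.1162] encl 545.0477905273438 -322.0029602050781 21.34501838684082 mid [ 0.5452 -0.3222]
```

View pics/w7.png

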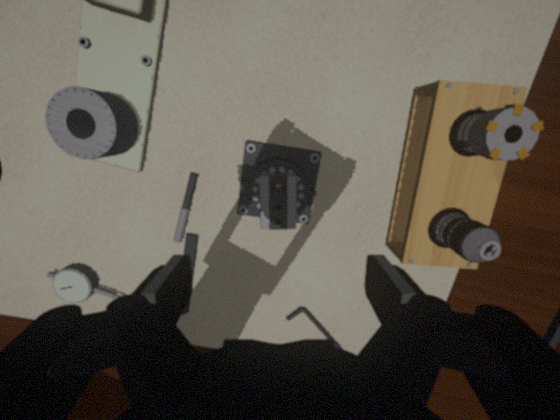

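```bash
python3 -m handwheel '[{"tx":-0.003,"ty":-0.0007,"tz":0.04,"rx":0.002,"ry":-0.004,"rz":-0.005},{"tx":0,"ty":0,"tz":0.04,"rx":0,"ry":0,"rz":0},{"tx":0,"ty":0,"tz":0.035,"rx":0,"ry":0,"rz":0},{"tx":0,"ty":0,"tz":0.025,"rx":0,"ry":0,"rz":0},{"tx":0,"ty":0,"tz":0.016,"rx":0,"ry":0,"rz":0},{"tx":0,"ty":0,"tz":0.009,"rx":0,"ry":0,"rz":0},{"tx":0,"ty":0,"tz":0,"rx":0,"ry":0,"rz":0}]'
python3 -m handwheel '[{"tx":0,"ty":0,"tz":0,"rx":0,"ry":0,"rz":0},{"tx":0,"ty":0,"tz":0,"rx":0,"ry":0,"rz":0},{"tx":0,"ty":0,"tz":0,"rx":0,"ry":0,"rz":0},{"tx":0,"ty":0,"tz":0,"rx":0,"ry":0,"rz":0},{"tx":0,"ty":0,"tz":0,"rx":0,"ry":0,"rz":0},{"tx":0,"ty":0,"tz":0,"rx":0,"ry":0,"rz":0},{"tx":0,"ty":0,"tz":0,"rx":0,"ry":0,"rz":0},{"tx":0,"ty":0,"tz":0,"rx":0,"ry":0,"rz":0}]' 0.02 70
```

```text
clock: 24.95
position: [0.5415, -0.1127, 0.0831]
tcp_rot: [-3.121, -0.36, 0.001]
ft_force: [-0.2, 0.2, 0.4]
opening: 1.0
gripper_force: 0.0
clock: 25.95
position: [0.5421, -0.1129, 0.0841]
tcp_rot: [3.12, 0.36, 0.002]
ft_force: [-0.1, -2.0, 5.2]
opening: 0.409
gripper_force: 71.0
```

```bash
python3 -m handwheel '[{"tx":0,"ty":0,"tz":-0.003,"rx":0,"ry":0,"rz":0},{"tx":0,"ty":0,"tz":-0.008,"rx":0,"ry":0,"rz":0},{"tx":0,"ty":0,"tz":-0.015,"rx":0,"ry":0,"rz":0},{"tx":0,"ty":0,"tz":-0.025,"rx":0,"ry":0,"rz":0},{"tx":0,"ty":0,"tz":-0.03,"rx":0,"ry":0,"rz":0},{"tx":0,"ty":0,"tz":-0.035,"rx":0,"ry":0,"rz":0},{"tx":0,"ty":0,"tz":-0.03,"rx":0,"ry":0,"rz":0},{"tx":0,"ty":0,"tz":-0.005,"rx":0,"ry":0,"rz":0},{"tx":0,"ty":0,"tz":0,"rx":0,"ry":0,"rz":0}]'
python3 -m handwheel '[{"tx":0.01,"ty":-0.0272,"tz":0,"rx":0,"ry":0,"rz":0},{"tx":0.0165,"ty":-0.045,"tz":0,"rx":0,"ry":0,"rz":0},{"tx":0.018,"ty":-0.05,"tz":0,"rx":0,"ry":0,"rz":0},{"tx":0.016,"ty":-0.045,"tz":0,"rx":0,"ry":0,"rz":0},{"tx":0.01,"ty":-0.028,"tz":0,"rx":0,"ry":0,"rz":0},{"tx":0.006,"ty":-0.016,"tz":0,"rx":0,"ry":0,"rz":0},{"tx":0,"ty":0,"tz":0,"rx":0,"ry":0,"rz":0},{"tx":0,"ty":0,"tz":0,"rx":0,"ry":0,"rz":0}]'
python3 - <<'E'
from h import *
go(.5687,.1101,.083,-76.9)
W=look("w8");ring(W,(.5687,.1101),.042,(.062,.068))
E
```

```text
clock: 27.08
position: [0.5413, -0.1125, 0.2338]
tcp_rot: [-3.121, -0.36, 0.001]
ft_force: [-0.1, -0.3, -3.6]
opening: 0.408
gripper_force: 70.1
clock: 28.08
position: [0.5677, 0.1092, 0.2336]
tcp_rot: [3.12, 0.358, -0.002]
ft_force: [-0.5, 0.1, -2.9]
opening: 0.414
gripper_force: 70.6
clk 28.075 pos [0.5677 0.1092 0.2336] F [-0.4982  0.0847 -2.9449] open 0.413730028738776 gf 70.59555301442742
shift [ 0.0014 -0.0007  0.1505] turn [ 0.0006  0.0016 -0.0001] heading -76.90789213263142
ring 2779 [0.5729 0.1113 0.0644] (array([0.5708, 0.1108]), np.float64(0.02796465591232937)) mid [0.5713 0.1105 0.0644] half [0.0351 0.0376 0.0023]
```

View pics/w8.png

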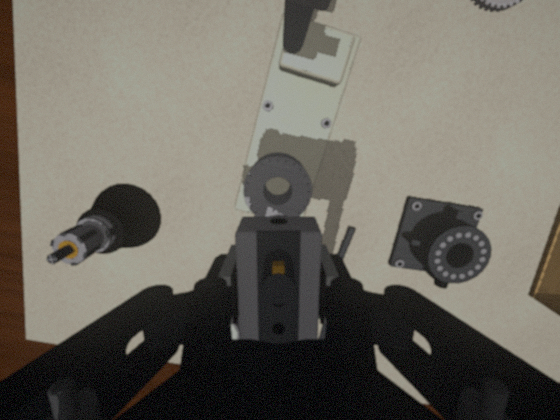

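```bash
python3 -m handwheel '[{"tx":0.001,"ty":-0.0007,"tz":0.02,"rx":0,"ry":0.0015,"rz":0},{"tx":0,"ty":0,"tz":0.03,"rx":0,"ry":0,"rz":0},{"tx":0,"ty":0,"tz":0.03,"rx":0,"ry":0,"rz":0},{"tx":0,"ty":0,"tz":0.025,"rx":0,"ry":0,"rz":0},{"tx":0,"ty":0,"tz":0.02,"rx":0,"ry":0,"rz":0},{"tx":0,"ty":0,"tz":0.01,"rx":0,"ry":0,"rz":0},{"tx":0,"ty":0,"tz":0.006,"rx":0,"ry":0,"rz":0},{"tx":0,"ty":0,"tz":0.002,"rx":0,"ry":0,"rz":0},{"tx":0,"ty":0,"tz":0,"rx":0,"ry":0,"rz":0},{"tx":0,"ty":0,"tz":0,"rx":0,"ry":0,"rz":0}]'
python3 -m handwheel '[{"tx":0,"ty":0,"tz":0.001,"rx":0,"ry":0,"rz":0},{"tx":0,"ty":0,"tz":0.001,"rx":0,"ry":0,"rz":0},{"tx":0,"ty":0,"tz":0,"rx":0,"ry":0,"rz":0}]'
```

```text
clock: 29.38
position: [0.5693, 0.1115, 0.0919]
tcp_rot: [-3.121, -0.36, -0.004]
ft_force: [0.5, -0.7, -4.1]
opening: 0.41
gripper_force: 70.5
clock: 29.75
position: [0.5687, 0.1114, 0.089]
tcp_rot: [-3.121, -0.36, -0.001]
ft_force: [-0.6, 0.9, -3.3]
opening: 0.412
gripper_force: 70.5
```

```bash
python3 -m handwheel '[{"tx":0,"ty":0.0012,"tz":0.0012,"rx":0,"ry":0,"rz":0},{"tx":0,"ty":0,"tz":0.0012,"rx":0,"ry":0,"rz":0},{"tx":0,"ty":0,"tz":0.0008,"rx":0,"ry":0,"rz":0},{"tx":0,"ty":0,"tz":0,"rx":0,"ry":0,"rz":0}]'
python3 -m handwheel '[{"tx":0,"ty":0,"tz":0.0008,"rx":0,"ry":0,"rz":0},{"tx":0,"ty":0,"tz":0,"rx":0,"ry":0,"rz":0}]'
python3 -m handwheel '[{"tx":0,"ty":0,"tz":0.0008,"rx":0,"ry":0,"rz":0},{"tx":0,"ty":0,"tz":0,"rx":0,"ry":0,"rz":0}]'
python3 -m handwheel '[{"tx":0,"ty":0,"tz":0.0007,"rx":0,"ry":0,"rz":0},{"tx":0,"ty":0,"tz":0,"rx":0,"ry":0,"rz":0}]'
```

```text
clock: 30.25
position: [0.569, 0.1102, 0.0858]
tcp_rot: [-3.121, -0.36, -0.002]
ft_force: [0.3, -0.4, -4.1]
opening: 0.412
gripper_force: 70.5
clock: 30.5
position: [0.569, 0.1103, 0.0851]
tcp_rot: [-3.121, -0.36, -0.002]
ft_force: [0.8, 0.0, -3.1]
opening: 0.407
gripper_force: 70.5
clock: 30.75
position: [0.569, 0.1102, 0.0843]
tcp_rot: [-3.121, -0.36, -0.002]
ft_force: [-0.1, -0.4, -3.1]
opening: 0.412
gripper_force: 70.5
clock: 31.0
position: [0.5691, 0.1103, 0.0842]
tcp_rot: [-3.12, -0.36, -0.002]
ft_force: [-1.6, -0.3, -0.3]
opening: 0.416
gripper_force: 70.9
```

```bash
python3 -m handwheel '[{"tx":0,"ty":0,"tz":0.0006,"rx":0,"ry":0,"rz":0},{"tx":0,"ty":0,"tz":0,"rx":0,"ry":0,"rz":0}]'
python3 -m handwheel '[{"tx":0,"ty":0,"tz":0,"rx":0,"ry":0,"rz":0},{"tx":0,"ty":0,"tz":0,"rx":0,"ry":0,"rz":0},{"tx":0,"ty":0,"tz":0,"rx":0,"ry":0,"rz":0},{"tx":0,"ty":0,"tz":0,"rx":0,"ry":0,"rz":0},{"tx":0,"ty":0,"tz":0,"rx":0,"ry":0,"rz":0},{"tx":0,"ty":0,"tz":0,"rx":0,"ry":0,"rz":0}]' 0.0854
python3 -m handwheel '[{"tx":0,"ty":0,"tz":-0.01,"rx":0,"ry":0,"rz":0},{"tx":0,"ty":0,"tz":-0.03,"rx":0,"ry":0,"rz":0},{"tx":0,"ty":0,"tz":-0.045,"rx":0,"ry":0,"rz":0},{"tx":0,"ty":0,"tz":-0.05,"rx":0,"ry":0,"rz":0},{"tx":0,"ty":0,"tz":-0.03,"rx":0,"ry":0,"rz":0}]'
python3 -m handwheel '[{"tx":-0.008,"ty":-0.035,"tz":0,"rx":0,"ry":0,"rz":0},{"tx":-0.012,"ty":-0.052,"tz":0,"rx":0,"ry":0,"rz":0},{"tx":-0.012,"ty":-0.052,"tz":0,"rx":0,"ry":0,"rz":0},{"tx":-0.009,"ty":-0.038,"tz":0,"rx":0,"ry":0,"rz":0},{"tx":-0.006,"ty":-0.025,"tz":0,"rx":0,"ry":0,"rz":0},{"tx":0,"ty":0,"tz":0,"rx":0,"ry":0,"rz":0},{"tx":0,"ty":0,"tz":0,"rx":0,"ry":0,"rz":0}]'
python3 - <<'E'
from h import *
go(.4775,.2965,.083,-76.9)
W=look("w9")
bandfit(W,(.4775,.296),.035,((.06,.07),(.075,.085),(.113,.119),(.13,.145)))
P=W.reshape(-1,3);P=P[np.hypot(*(P[:,:2]-[.569,.11]).T)<.042]
Q=P[(P[:,2]>.111)&(P[:,2]<.12)];print(len(Q),cv2.minAreaRect((Q[:,:2]*1000).astype(np.float32)),Q.mean(0))
E
```

```text
clock: 31.25
position: [0.5691, 0.1102, 0.0841]
tcp_rot: [-3.121, -0.36, -0.003]
ft_force: [-3.6, -0.7, 5.3]
opening: 0.411
gripper_force: 71.5
clock: 32.0
position: [0.5691, 0.1102, 0.083]
tcp_rot: [-3.121, -0.36, -0.002]
ft_force: [-0.0, 0.2, 1.5]
opening: 0.999
gripper_force: 0.0
clock: 32.62
position: [0.5697, 0.1103, 0.2526]
tcp_rot: [-3.121, -0.36, -0.011]
ft_force: [-0.4, 0.3, -0.2]
opening: 0.996
gripper_force: 0.0
clock: 33.5
position: [0.4774, 0.2957, 0.2485]
tcp_rot: [3.121, 0.36, 0.003]
ft_force: [0.2, 1.6, -0.5]
opening: 1.002
gripper_force: 0.0
clk 33.5 pos [0.4774 0.2957 0.2485] F [ 0.2414  1.5711 -0.5144] open 1.0022758190614174 gf 0.0
shift [-0.0001 -0.0008  0.1655] turn [ 0.0003 -0.0021  0.0009] heading -76.84858997066401
(0.06, 0.07) 610 mean [0.4882 0.2966 0.0644] encl 477.3320007324219 296.2239685058594 27.682518005371094 mid [0.4797 0.296 ]
(0.075, 0.085) 216 mean [0.4887 0.2996 0.0777] encl 478.2576904296875 297.622314453125 20.469602584838867 mid [0.4829 0.2974]
(0.113, 0.119) 686 mean [0.4785 0.2974 0.1142] encl 477.35736083984375 297.0523376464844 17.534006118774414 mid [0.4778 0.2971]
(0.13, 0.145) 104 mean [0.478  0.2972 0.1355] encl 477.4754943847656 297.1570129394531 4.846712112426758 mid [0.4775 0.2972]
2054 ((569.0538330078125, 110.75297546386719), (53.56204605102539, 37.78191375732422), 13.132841110229492) [0.5677 0.1128 0.1146]
```

View pics/w9.png

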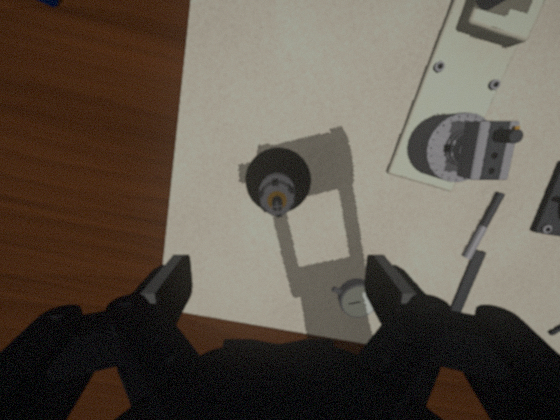

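```bash
python3 -m handwheel '[{"tx":0.0003,"ty":-0.0013,"tz":0.04,"rx":0,"ry":-0.002,"rz":0},{"tx":0,"ty":0,"tz":0.04,"rx":0,"ry":0,"rz":0},{"tx":0,"ty":0,"tz":0.035,"rx":0,"ry":0,"rz":0},{"tx":0,"ty":0,"tz":0.025,"rx":0,"ry":0,"rz":0},{"tx":0,"ty":0,"tz":0.016,"rx":0,"ry":0,"rz":0},{"tx":0,"ty":0,"tz":0.009,"rx":0,"ry":0,"rz":0},{"tx":0,"ty":0,"tz":0,"rx":0,"ry":0,"rz":0}]'
python3 -m handwheel '[{"tx":0,"ty":0,"tz":0,"rx":0,"ry":0,"rz":0},{"tx":0,"ty":0,"tz":0,"rx":0,"ry":0,"rz":0},{"tx":0,"ty":0,"tz":0,"rx":0,"ry":0,"rz":0},{"tx":0,"ty":0,"tz":0,"rx":0,"ry":0,"rz":0},{"tx":0,"ty":0,"tz":0,"rx":0,"ry":0,"rz":0},{"tx":0,"ty":0,"tz":0,"rx":0,"ry":0,"rz":0},{"tx":0,"ty":0,"tz":0,"rx":0,"ry":0,"rz":0},{"tx":0,"ty":0,"tz":0,"rx":0,"ry":0,"rz":0}]' 0.02 60
python3 -m handwheel '[{"tx":0,"ty":0,"tz":-0.003,"rx":0,"ry":0,"rz":0},{"tx":0,"ty":0,"tz":-0.008,"rx":0,"ry":0,"rz":0},{"tx":0,"ty":0,"tz":-0.015,"rx":0,"ry":0,"rz":0},{"tx":0,"ty":0,"tz":-0.025,"rx":0,"ry":0,"rz":0},{"tx":0,"ty":0,"tz":-0.03,"rx":0,"ry":0,"rz":0},{"tx":0,"ty":0,"tz":-0.035,"rx":0,"ry":0,"rz":0},{"tx":0,"ty":0,"tz":-0.03,"rx":0,"ry":0,"rz":0},{"tx":0,"ty":0,"tz":-0.01,"rx":0,"ry":0,"rz":0},{"tx":0,"ty":0,"tz":0,"rx":0,"ry":0,"rz":0}]'
python3 -c "
from h import *
go(.5423,-.1133,.237,-76.9)"
```

```text
clock: 34.42
position: [0.4773, 0.2973, 0.083]
tcp_rot: [-3.121, -0.359, 0.001]
ft_force: [-0.5, -0.8, -0.4]
opening: 0.999
gripper_force: 0.0
clock: 35.42
position: [0.4775, 0.2976, 0.084]
tcp_rot: [-3.121, -0.36, -0.001]
ft_force: [-1.0, -1.2, 5.7]
opening: 0.382
gripper_force: 59.4
clock: 36.55
position: [0.4773, 0.2977, 0.2396]
tcp_rot: [-3.12, -0.36, -0.001]
ft_force: [-0.1, 0.3, -2.3]
opening: 0.38
gripper_force: 59.7
clk 36.55 pos [0.4773 0.2977 0.2396] F [-0.1072  0.2701 -2.3474] open 0.380331438543707 gf 59.747607707977295
shift [-0.0304  0.4149  0.0024] turn [-0.0006 -0.0006  0.0012] heading -76.82880123291481
```

```bash
python3 -m handwheel '[{"tx":-0.002,"ty":0.0275,"tz":0,"rx":0,"ry":0,"rz":0},{"tx":-0.0036,"ty":0.05,"tz":0,"rx":0,"ry":0,"rz":0},{"tx":-0.004,"ty":0.055,"tz":0,"rx":0,"ry":0,"rz":0},{"tx":-0.004,"ty":0.055,"tz":0,"rx":0,"ry":0,"rz":0},{"tx":-0.004,"ty":0.055,"tz":0,"rx":0,"ry":0,"rz":0},{"tx":-0.004,"ty":0.055,"tz":0,"rx":0,"ry":0,"rz":0},{"tx":-0.004,"ty":0.055,"tz":0,"rx":0,"ry":0,"rz":0},{"tx":-0.003,"ty":0.037,"tz":0,"rx":0,"ry":0,"rz":0},{"tx":-0.0018,"ty":0.0254,"tz":0,"rx":0,"ry":0,"rz":0},{"tx":0,"ty":0,"tz":0,"rx":0,"ry":0,"rz":0}]'
python3 - <<'E'
from h import *
W=look("w10");ring(W,(.5423,-.1133),.042,(.062,.069))
go(.5423,-.1133,.234,-76.9)
E
```

```text
clock: 37.8
position: [0.5412, -0.115, 0.2362]
tcp_rot: [-3.12, -0.355, 0.008]
ft_force: [0.1, 0.6, -2.8]
opening: 0.381
gripper_force: 60.1
ring 2668 [ 0.54520922 -0.11270278  0.06441614] (array([ 0.54364299, -0.11306432]), np.float64(0.027603814312924312)) mid [ 0.54321529 -0.11332717  0.06441378] half [0.03569907 0.03638883 0.00240049]
clk 37.85 pos [ 0.5413 -0.1137  0.2367] F [ 0.0659  0.3676 -2.4196] open 0.38121272343534535 gf 60.111647844314575
shift [ 0.0011 -0.0001  0.0027] turn [-0.0029  0.0042 -0.0004] heading -76.92423770499278
```

View pics/w10.png

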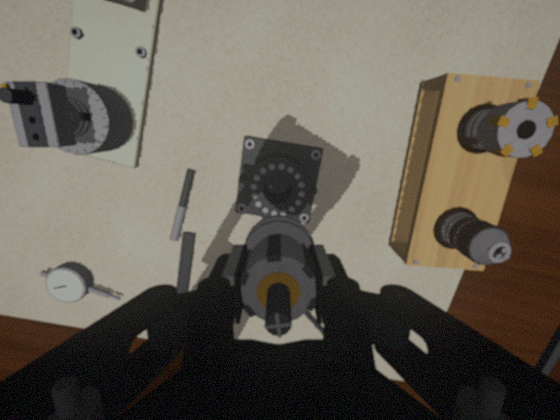

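```bash
python3 -m handwheel '[{"tx":0.0008,"ty":0,"tz":0.02,"rx":-0.002,"ry":0.003,"rz":0},{"tx":0,"ty":0,"tz":0.03,"rx":0,"ry":0,"rz":0},{"tx":0,"ty":0,"tz":0.03,"rx":0,"ry":0,"rz":0},{"tx":0,"ty":0,"tz":0.025,"rx":0,"ry":0,"rz":0},{"tx":0,"ty":0,"tz":0.02,"rx":0,"ry":0,"rz":0},{"tx":0,"ty":0,"tz":0.012,"rx":0,"ry":0,"rz":0},{"tx":0,"ty":0,"tz":0.006,"rx":0,"ry":0,"rz":0},{"tx":0,"ty":0,"tz":0.002,"rx":0,"ry":0,"rz":0},{"tx":0,"ty":0,"tz":0,"rx":0,"ry":0,"rz":0},{"tx":0,"ty":0,"tz":0,"rx":0,"ry":0,"rz":0}]'
python3 -m handwheel '[{"tx":0,"ty":0,"tz":0.001,"rx":0,"ry":0,"rz":0},{"tx":0,"ty":0,"tz":0.001,"rx":0,"ry":0,"rz":0},{"tx":0,"ty":0,"tz":0,"rx":0,"ry":0,"rz":0}]'
```

```text
clock: 39.1
position: [0.5437, -0.1136, 0.0948]
tcp_rot: [3.119, 0.36, 0.006]
ft_force: [0.2, 0.6, -2.1]
opening: 0.38
gripper_force: 60.1
clock: 39.48
position: [0.5431, -0.1134, 0.0918]
tcp_rot: [3.12, 0.36, 0.003]
ft_force: [0.3, 0.1, -2.6]
opening: 0.375
gripper_force: 60.1
```

```bash
python3 -m handwheel '[{"tx":-0.0004,"ty":0,"tz":0.0015,"rx":0,"ry":0,"rz":0},{"tx":0,"ty":0,"tz":0.0015,"rx":0,"ry":0,"rz":0},{"tx":0,"ty":0,"tz":0.0015,"rx":0,"ry":0,"rz":0},{"tx":0,"ty":0,"tz":0.0015,"rx":0,"ry":0,"rz":0},{"tx":0,"ty":0,"tz":0,"rx":0,"ry":0,"rz":0}]'
python3 -m handwheel '[{"tx":0,"ty":0,"tz":0.0008,"rx":0,"ry":0,"rz":0},{"tx":0,"ty":0,"tz":0,"rx":0,"ry":0,"rz":0}]'
python3 -m handwheel '[{"tx":0,"ty":0,"tz":0.0008,"rx":0,"ry":0,"rz":0},{"tx":0,"ty":0,"tz":0,"rx":0,"ry":0,"rz":0}]'
python3 -m handwheel '[{"tx":0,"ty":0,"tz":0.0007,"rx":0,"ry":0,"rz":0},{"tx":0,"ty":0,"tz":0,"rx":0,"ry":0,"rz":0}]'
```

```text
clock: 40.1
position: [0.5427, -0.1134, 0.0857]
tcp_rot: [3.119, 0.36, 0.003]
ft_force: [-0.8, -0.1, -3.0]
opening: 0.379
gripper_force: 60.1
clock: 40.35
position: [0.5428, -0.1135, 0.0851]
tcp_rot: [3.119, 0.36, 0.004]
ft_force: [-0.4, -0.9, -2.6]
opening: 0.381
gripper_force: 60.1
clock: 40.6
position: [0.543, -0.1135, 0.0847]
tcp_rot: [3.119, 0.36, 0.004]
ft_force: [-0.4, 0.1, -1.1]
opening: 0.379
gripper_force: 60.2
clock: 40.85
position: [0.5431, -0.1135, 0.0846]
tcp_rot: [3.119, 0.36, 0.005]
ft_force: [-2.6, 0.7, 3.0]
opening: 0.383
gripper_force: 60.7
```

```bash
python3 -m handwheel '[{"tx":0,"ty":0,"tz":0.0006,"rx":0,"ry":0,"rz":0},{"tx":0,"ty":0,"tz":0,"rx":0,"ry":0,"rz":0}]'
python3 -m handwheel '[{"tx":0,"ty":0,"tz":-0.0004,"rx":0,"ry":0,"rz":0},{"tx":0,"ty":0,"tz":0,"rx":0,"ry":0,"rz":0},{"tx":0,"ty":0,"tz":0,"rx":0,"ry":0,"rz":0},{"tx":0,"ty":0,"tz":0,"rx":0,"ry":0,"rz":0},{"tx":0,"ty":0,"tz":0,"rx":0,"ry":0,"rz":0},{"tx":0,"ty":0,"tz":0,"rx":0,"ry":0,"rz":0}]' 0.0854
python3 -m handwheel '[{"tx":0,"ty":0,"tz":-0.01,"rx":0,"ry":0,"rz":0},{"tx":0,"ty":0,"tz":-0.03,"rx":0,"ry":0,"rz":0},{"tx":0,"ty":0,"tz":-0.045,"rx":0,"ry":0,"rz":0},{"tx":0,"ty":0,"tz":-0.05,"rx":0,"ry":0,"rz":0},{"tx":0,"ty":0,"tz":-0.03,"rx":0,"ry":0,"rz":0}]'
python3 -m handwheel '[{"tx":-0.04,"ty":0,"tz":0,"rx":0,"ry":0,"rz":0},{"tx":-0.05,"ty":0,"tz":0,"rx":0,"ry":0,"rz":0},{"tx":-0.05,"ty":0,"tz":0,"rx":0,"ry":0,"rz":0},{"tx":-0.03,"ty":0,"tz":0,"rx":0,"ry":0,"rz":0},{"tx":0,"ty":0,"tz":0,"rx":0,"ry":0,"rz":0},{"tx":0,"ty":0,"tz":0,"rx":0,"ry":0,"rz":0}]'
python3 - <<'E'
from h import *
W=look("w11");np.set_printoptions(precision=4,suppress=True)
for n,c in dict(coll=(.5426,-.1133),drill=(.5446,-.323),bore=(.569,.1105),stand=(.4772,.296)).items():
    print(n);bandfit(W,c,.03,((.06,.07),(.075,.086),(.112,.119),(.125,.145)))
p,d=eyes.snapshot("scene");cv2.imwrite("pics/s11.png",cv2.resize(p[150:330,60:460,::-1],None,fx=2,fy=2))
E
```

```text
clock: 41.1
position: [0.5431, -0.1135, 0.0845]
tcp_rot: [3.119, 0.36, 0.006]
ft_force: [-3.0, -0.6, 5.3]
opening: 0.379
gripper_force: 61.1
clock: 41.85
position: [0.5428, -0.1135, 0.0834]
tcp_rot: [3.119, 0.36, 0.004]
ft_force: [0.1, -0.6, 0.1]
opening: 1.004
gripper_force: 0.0
clock: 42.48
position: [0.5432, -0.1135, 0.2529]
tcp_rot: [3.117, 0.36, 0.012]
ft_force: [-0.5, -1.1, -0.2]
opening: 1.003
gripper_force: 0.0
clock: 43.22
position: [0.3774, -0.152, 0.2487]
tcp_rot: [3.119, 0.36, 0.006]
ft_force: [-0.3, -0.5, -0.4]
opening: 0.999
gripper_force: 0.0
coll
(0.06, 0.07) 1320 mean [ 0.5329 -0.115   0.0648] encl 542.5336303710938 -113.28424072265625 29.979280471801758 mid [ 0.5393 -0.1133]
(0.075, 0.086) 427 mean [ 0.5322 -0.1156  0.0783] encl 542.030517578125 -113.86109161376953 20.38715934753418 mid [ 0.5381 -0.1138]
(0.112, 0.119) 733 mean [ 0.5353 -0.1154  0.1144] encl 539.8223266601562 -114.54876708984375 16.673498153686523 mid [ 0.5358 -0.1145]
drill
(0.06, 0.07) 1145 mean [ 0.5389 -0.3121  0.0635] encl 544.5922241210938 -322.996337890625 29.988710403442383 mid [ 0.5446 -0.3221]
(0.075, 0.086) 299 mean [ 0.5374 -0.3093  0.0799] encl 544.046142578125 -321.0311584472656 19.698888778686523 mid [ 0.5431 -0.3166]
(0.112, 0.119) 629 mean [ 0.5403 -0.3137  0.1161] encl 545.1167602539062 -322.0464782714844 21.058467864990234 mid [ 0.5446 -0.3221]
(0.125, 0.145) 881 mean [ 0.5436 -0.3195  0.1298] encl 544.429443359375 -321.00689697265625 13.640472412109375 mid [ 0.5443 -0.3205]
bore
stand
```

View pics/s11.png

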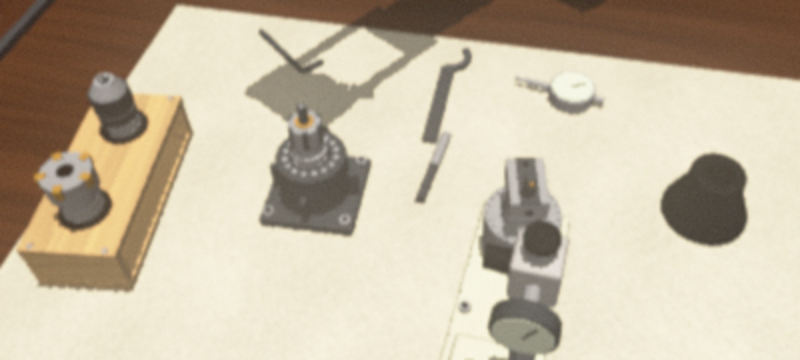

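```bash
python3 -c "
from cell import bot
print(bot.close_job())"
```

```text
the job is handed in; nothing more can be done
None
```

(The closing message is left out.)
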